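# Undo a dosing controller's lock screws and hold its service plunger half-way down

### The job

Take the blue T-handled square key out of its holder and with it turn both square-headed captive lock screws on the white dosing controller clockwise to their stops, about a quarter turn. Only then push the controller's red plunger half-way down (7 mm of its 14 mm) with the end of the same key, and finish like that: still gripping the key and holding the plunger half-way, with nothing let go. Keep the fingers off the screws and the plunger, and leave the green key and the jars where they stand.

Things in the scene. Friction and masses are not known exactly. Their poses are not given: they have to be found in the camera images.
- holder: Grey key-holder block, 150 (its x) x 64 (its y) x 40 mm high, fixed. It stands left or right of the controller. Origin: centre of its underside, z up. Two square wells, 22 mm wide and 30 mm deep, at x = -40 mm and +40 mm; the blue key stands in one and the green key in the other, both square to the block.
- key: Blue T-handled steel key, 0.13 to 0.2 kg, upright and loose in a well of the holder, its lower end 10 mm above the bench. Origin: centre of its lower end; z up the stem. From below: a square socket 20 x 20 mm outside, 26 mm tall, with a 13 x 13 mm hole 18 mm deep open downwards, sides along the key's x and y; a 12 mm round stem; the grip bar from 85 to 115 mm.
- key_bar (a point): Centre of the blue key's grip bar, 100 mm above the key's lower end; axes as the key. The bar is 16 mm thick (x), 64 mm long (y), 30 mm high: pinch it from above across its 16 mm. The key must rise over 30 mm to leave its well.
- controller: White dosing-pump controller, 200 (x) x 240 (y) x 50 mm high, blue band, fixed. Origin: centre of its underside, z up. On top: lock screws at x = -45 mm, y = +75 (left) and -75 mm (right); at x = +45 mm, y = 0 the red plunger in a round yellow collar (46 mm outside, 36 mm inside diameter, rim 26 mm above the housing); a small jar on the +x +y corner.
- left_head_top (a point): Top centre of the left lock screw's brass square head, 67 mm above the bench. Head 11.5 mm square, 13 mm tall over its 36 mm steel flange, the upper 4 mm tapered as a lead-in; fully fitted, the key's end rests on the flange. Axes turn with the screw: x, y along the head's sides, a red line on the flange at +x.
- right_head_top (a point): The same for the right lock screw.
- lock_left (a joint): Turn of the left screw, rad, growing clockwise seen from above. 0 = its axes lie along the controller's (red line at the red mark); it starts between 0 and 0.3; the stop is at 1.571 (red line at the green mark). It stays where left and needs about 0.06 N m. The socket has about 0.14 rad of play on the head, so turn the key that much further.
- lock_right (a joint): The same for the right screw.
- plunger_top (a point): Centre of the red plunger's top face, a 26 mm disc inside the yellow collar, 72 mm above the bench and 4 mm below the collar's rim at rest. The key's end fits in the collar at any yaw.
- plunger (a joint): Travel of the plunger in m, 0 = up at rest, 0.014 = bottomed. A spring returns it: 4 N to start moving, 9 N half-way, 14 N at the bottom.
- other_key: Green T-handled key of the same size, with a round end that fits nothing here; stays in its well. Origin: centre of its lower end.
- sample_tray: Blue open tray 150 x 90 x 35 mm, fixed, on the other side of the controller from the holder, with two jars in it. Origin: centre of its underside.
- sample_jar: Clear jar with blue lid, 48 mm diameter, 60 mm high, in the blue tray. Origin: centre of its underside.
- amber_jar: Amber jar with black lid, 48 mm diameter, 60 mm high, in the blue tray. Origin: centre of its underside.
- small_jar: Small green-glass jar with white lid, 34 mm diameter, 42 mm high, standing on the controller. Origin: centre of its underside.
Mind the look-alikes: they are no part of the job. Of the things that look like the holder, the larger one is meant. Leave any brown look-alike of the key alone.

How it is judged:
By the outcome, as a careful person would: the job done as asked, in the order asked, and still so for the second after the job is handed in, while the arm keeps its last pose, push and grip.
It also fails if it takes over 61 s, if anything falls off the work surface, if the arm or the gripper's body presses on something with over 40 N, if the wrist force passes 120 N, or if a joint passes its speed limit or range.

### The arm

A 6-joint arm with a two-finger parallel gripper is mounted at the origin on the work surface. World frame = base frame: x ahead of the robot, y to its left, z up, the work surface at z = 0. Lengths are in mm, angles in rad, forces in N, time in s.
With the tool pointing down it reaches from about 275 to 1000 mm from the base axis. Payload 8.4 kg.
Tool frame: the origin (TCP) lies on the mounting face of the last link; the fingertips stand 173 mm ahead of it and the grasp point (between the pads) lies 155 mm ahead of it; z points along the fingers, y is the line along which they close (so a half turn about z gives the same grasp; the last joint's range is limited). The gripper opens to 85 mm and grips with 20 to 120 N. Pads are 22 mm wide; open, the fingers measure 114 mm over their backs; the gripper's body (76 mm by 85 mm) begins 54 mm behind the grasp point. The pads swing forward as they close: fully open they stand 13 mm farther back than shut.
Start: joints at [-1.266, 0.353, 1.633, -0, 1.155, -0.002], TCP at [188.755, -595.82, 404.681] pointing down, gripper open.
Joint ranges: [-2.63, 2.63], [-0.92, 2.1], [0.06, 2.66], [-1.3, 4.44], [0, 2.69], [-3.02, 3.02]. Speed limits (rad/s): [2.22, 2.22, 2.79, 3.14, 3.14, 3.14].

### API

Orientations are given as [roll, pitch, yaw] about the fixed x, y, z axes, in that order (R = Rz(yaw) Ry(pitch) Rx(roll)).
In Python, from rig import r gives the robot as it stands.
- The arm moves only by the tool apply_moves, never from a script. Its argument "deltas" is a list of rows, each an object with "claw": the gripper command: -1 is fully open, 1 is shut, values between are in proportion; "delta_pos": the shift along the tool's x, y, z in cm, a list of three; "yaw": the turn about the tool's z in rad. In form: [{"claw": claw, "delta_pos": [tx, ty, tz], "yaw": yaw}, ...]. A call has 1 to 8 rows; each row shifts and turns the commanded pose from where the row before left it, along the tool's axes as they then stand; what a row does not reach is not made up. A row lasts 1/8 s, in which the tool goes at most 62.5 mm and 10.7 degrees, less where a joint would pass 70% of its speed; a pose out of reach is approached as far as the arm can. A call with a gripper value outside its range is refused whole. The fingers move at their own pace and stop on an object; "grip_force" is the grip in N (left out, the last holds). Time passes only in rows, so rows that do not move let the fingers close. It gives the time, the measured TCP pose, the force, the opening and the grip force at its end, in the units of the state.
- r.sense(): the state, without advancing time (a new reading comes with each control period).
- r.grab_frame(name): name is "scene" or "top" or "wrist"; returns a dict with "img" (420x560x3 uint8, blue, green, red), "z_map" (420x560 float32, mm along the optical axis (not along the pixel's ray), 0 where there is no reading), "fx", "fy", "cx", "cy" (pixels), "dist" ([k1, k2, p1, p2, k3] as OpenCV has them; the pictures are not rectified), "eye" and "rotation" of the camera in the world; the wrist camera has in their place "T_tool_cam" (4x4, takes a point from camera to tool coordinates, whose origin is the TCP and whose axes are the flange's). Camera axes: x right, y up, looking along -z (the intrinsics and any distortion apply to the point x, -y, -z); pixel columns grow to the right and rows downward; lengths in mm; the calibration is good to about 2 mm. A picture is of the moment at which its call begins: read the wrist's pose just before it.
- r.sign_off(): hands the job in; it is judged then, once.
The state is a dict: "clock": time; "qpos": joint angles; "qvel": joint speeds; "joint_efforts": joint torques, N m; "eef_pos": TCP position; "tcp_rot": TCP orientation; "contact_force": force on the tool from outside, world axes, zero at the start; "wrist_torque": the same for the moment, N m; "opening": opening from 0.0 (shut) to 1.0 (fully open); "grasp_force": force on a finger pad.
Only numpy, scipy, OpenCV 4.12 (cv2) and the standard library are available. Lean on these libraries where they do the work, as an engineer would, in place of code of your own. Each camera call takes 0.05 s, during which the arm holds its last target. There are 200 camera calls.

## Working session

There is one attempt and no reset: what is moved stays moved. The work goes in short steps, Python scripts to look and compute and a tool call to move; the robot and the scene stay as the last step left them, time stands still between calls to the robot, and variables do not carry over. Pictures are saved under pics/ and viewed, at most 10 in all, crops included, and the job is handed in when it is done.

Besides the shell and the picture viewer there is one more tool, called after "Request:" as name(argument=value, ...), one argument or row to a line, values as JSON. apply_moves: Moves the arm, as the interface text tells. Its arguments: {"type":"object","properties":{"deltas":{"type":"array"},"grip_force":{"type":"number"}},"required":["deltas"]}

```bash
mkdir -p pics
cat > h.py <<'E'
from rig import r
import numpy as np, cv2
def cam(f,wristpose=None):
    K=np.array([[f['fx'],0,f['cx']],[0,f['fy'],f['cy']],[0,0,1.]])
    return K,np.array(f['dist'],float)
def Rrpy(a):
    from scipy.spatial.transform import Rotation as R
    return R.from_euler('xyz',a).as_matrix()
def pose(f,s=None):
    if 'eye' in f: return np.array(f['rotation'],float).reshape(3,3) if np.size(f['rotation'])==9 else Rrpy(f['rotation']),np.array(f['eye'],float)
    T=np.array(f['T_tool_cam']);R=Rrpy(s['tcp_rot']);return R@T[:3,:3],R@T[:3,3]+np.array(s['eef_pos'])
def ray(f,uv,s=None):
    K,d=cam(f);p=cv2.undistortPoints(np.array(uv,float).reshape(-1,1,2),K,d).reshape(-1,2)
    R,e=pose(f,s);D=np.c_[p[:,0],-p[:,1],-np.ones(len(p))]@R.T
    return e,D
def plane(f,uv,z,s=None):
    e,D=ray(f,uv,s);return e+D*((z-e[2])/D[:,2])[:,None]
def cloud(f,s=None):
    h,w=f['z_map'].shape;u,v=np.meshgrid(np.arange(w),np.arange(h))
    e,D=ray(f,np.c_[u.ravel(),v.ravel()],s);return (e+D*f['z_map'].reshape(-1,1)).reshape(h,w,3)
E
python3 - <<'E'
from h import *
s=r.sense();print(s)
for n in('scene','top','wrist'):
    s=r.sense();f=r.grab_frame(n);np.save(n+'.npy',{'f':f,'s':s},allow_pickle=True)
    cv2.imwrite(f'pics/{n}0.png',f['img'])
    print(n,{k:v for k,v in f.items() if k not in('img','z_map')})
E
```

```text
{'clock': 0.0, 'qpos': array([-1.26639224e+00,  3.53623963e-01,  1.63414950e+00,  2.54256240e-05,
        1.15517394e+00, -2.41033571e-03]), 'qvel': array([-6.63073761e-04,  1.25437526e-04, -6.23147672e-04, -9.64846105e-05,
        6.70401368e-05, -6.42986498e-04]), 'joint_efforts': array([-6.84583320e-04, -6.05260348e+01, -3.42070949e+01, -4.70024600e-05,
        9.19270824e-03, -1.44426231e-06]), 'eef_pos': array([ 188.69027494, -595.58465323,  403.97003983]), 'tcp_rot': array([-3.14023796e+00, -2.65124291e-05,  3.06804124e-01]), 'contact_force': array([-0.24789802,  0.21528804,  0.06394083]), 'wrist_torque': array([ 0.01477131, -0.02547272, -0.01782099]), 'grasp_force': 0.0, 'opening': 1.0002667335500464}
scene {'fx': 502.0612208796953, 'fy': 502.0612208796953, 'cx': 290.63153805367597, 'cy': 219.86679946562123, 'dist': array([0.05122938, 0.        , 0.        , 0.        , 0.        ]), 'eye': array([930.57741561, 940.01059684, 738.79762818]), 'rotation': array([0.97271561, 0.01112306, 2.6750742 ])}
top {'fx': 447.91478313830396, 'fy': 447.91478313830396, 'cx': 273.13398658217795, 'cy': 206.15936576875768, 'dist': array([-0.1413527,  0.       ,  0.       ,  0.       ,  0.       ]), 'eye': array([ 370.59029475,   67.16647505, 1289.47193052]), 'rotation': array([ 0.10716253, -0.00354614, -1.56806346])}
wrist {'fx': 327.42433571007894, 'fy': 327.42433571007894, 'cx': 274.7840082155891, 'cy': 206.48629483165496, 'dist': array([-0.013092,  0.      ,  0.      ,  0.      ,  0.      ]), 'T_tool_cam': array([[-1.16858141e-03,  9.65162231e-01,  2.61649579e-01,
         6.64810537e+01],
       [ 9.99999119e-01,  1.29260956e-03, -3.01921203e-04,
         1.99714296e-01],
       [-6.29613690e-04,  2.61648996e-01, -9.65162891e-01,
         3.03717039e+01],
       [ 0.00000000e+00,  0.00000000e+00,  0.00000000e+00,
         1.00000000e+00]])}
```

View pics/top0.png

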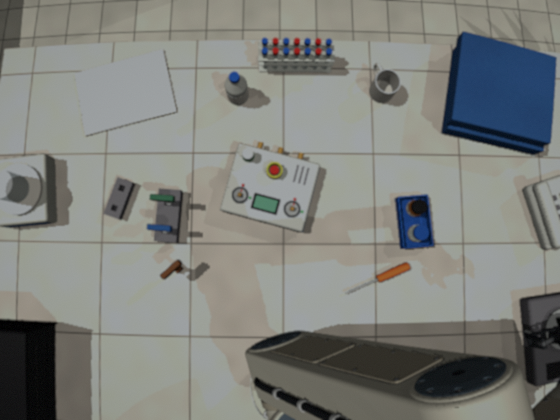

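View pics/scene0.png

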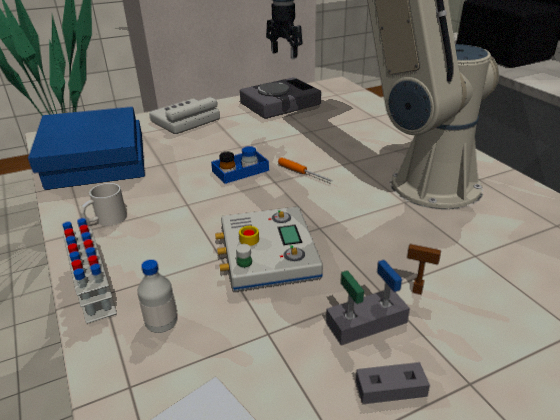

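Top view: the larger grey block at (170,215) is the holder; the smaller one at (120,197) is a look-alike. The blue key's bar is at (160,228) in the holder, with the green key at (162,197). The brown look-alike lies on the bench at (172,269). On the controller, the left screw is at (240,195), the right at (292,208) and the plunger at (274,171). The scene view agrees.

Run:
```python
from h import *
d=np.load('top.npy',allow_pickle=True).item();f=d['f']
img=f['img'];hsv=cv2.cvtColor(img,cv2.COLOR_BGR2HSV);C=cloud(f)
def blob(name,lo,hi,box,z):
    m=cv2.inRange(hsv,np.array(lo),np.array(hi));q=np.zeros_like(m);x0,y0,x1,y1=box;q[y0:y1,x0:x1]=m[y0:y1,x0:x1]
    n,l,st,c=cv2.connectedComponentsWithStats(q)
    for i in range(1,n):
        if st[i,4]>12:
            v,u=np.where(l==i);P=C[v,u];
            hit=plane(f,np.c_[u,v],z);w,V=np.linalg.eigh(np.cov(hit[:,:2].T))
            print(name,st[i],c[i].round(1),'z',np.percentile(P[:,2],[50,90]).round(),'at',hit.mean(0).round(1),'axis',np.arctan2(V[1,1],V[0,1]).round(3))
blob('blue',(100,110,50),(130,255,255),(140,215,180,245),125)
blob('green',(50,60,30),(95,255,255),(140,185,180,210),125)
blob('red',(0,150,80),(8,255,255),(220,140,330,240),72)
blob('yellow',(20,120,100),(35,255,255),(255,150,295,190),76)
blob('steelL',(0,0,0),(179,255,110),(228,182,253,208),54)
print(plane(f,[[240,195],[292,208]],67))
c=cv2.resize(img[130:290,100:330],None,fx=3.4,fy=3.4,interpolation=cv2.INTER_CUBIC);cv2.imwrite('pics/crop1.png',c)
```

```text
blue [148 225  23   6 113] [159.4 227.3] z [125. 128.] at [439.2 361.9 125. ] axis 1.494
green [150 195  24   7 133] [162.5 197.6] z [124. 128.] at [517.8 355.7 125. ] axis 1.49
red [270 165   9  10  71] [273.9 169.5] z [72. 76.] at [603.5  61.3  72. ] axis -3.012
yellow [267 163  15  15  82] [274.5 171.1] z [74. 78.] at [598.1  59.8  76. ] axis 2.437
steelL [232 187  16  16 112] [239.1 194.9] z [51. 55.] at [534.9 157.9  54. ] axis -2.817
steelL [237 193   6   5  23] [240.  195.3] z [64. 70.] at [533.6 155.4  54. ] axis 2.028
[[532.73586272 154.52792058  67.        ]
 [497.18922868  11.39135004  67.        ]]
```

View pics/crop1.png

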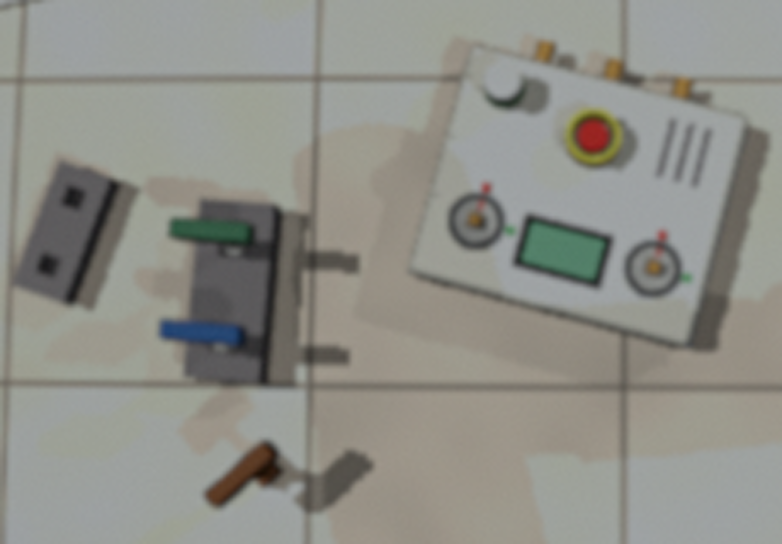

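The enlarged crop confirms the choice. The blue bar, crop (200,332), stands in the larger block; the brown key, crop (240,475), is loose on the bench; the small block, crop (75,230), is empty. Next I move above the blue key.

Request:
apply_moves(
  deltas=[
    {"claw":-1,"delta_pos":[4.6,-3.7,0],"yaw":0},
    {"claw":-1,"delta_pos":[4.6,-3.7,0],"yaw":0},
    {"claw":-1,"delta_pos":[4.6,-3.7,0],"yaw":0},
    {"claw":-1,"delta_pos":[4.6,-3.7,0],"yaw":0},
    {"claw":-1,"delta_pos":[4.6,-3.7,0],"yaw":0},
    {"claw":-1,"delta_pos":[4.6,-3.7,0],"yaw":0},
    {"claw":-1,"delta_pos":[4.6,-3.7,0],"yaw":0},
    {"claw":-1,"delta_pos":[4.6,-3.7,0],"yaw":0},
  ],
)

```text
clock: 1.15
eef_pos: [450.9, -200.7, 404.7]
tcp_rot: [3.141, -0.0, 0.307]
contact_force: [1.1, 0.1, 0.0]
opening: 0.999
grasp_force: 0.0
```

Request:
apply_moves(
  deltas=[
    {"claw":-1,"delta_pos":[1.6,-5.4,0],"yaw":0},
    {"claw":-1,"delta_pos":[1.6,-5.4,0],"yaw":0},
    {"claw":-1,"delta_pos":[1.6,-5.4,0],"yaw":0},
    {"claw":-1,"delta_pos":[1.6,-5.4,0],"yaw":0},
    {"claw":-1,"delta_pos":[1.6,-5.4,0],"yaw":0},
    {"claw":-1,"delta_pos":[1.6,-5.4,0],"yaw":0},
    {"claw":-1,"delta_pos":[1.6,-5.4,0],"yaw":0},
    {"claw":-1,"delta_pos":[1.6,-5.4,0],"yaw":0},
  ],
)

```text
clock: 2.15
eef_pos: [441.3, 249.9, 404.7]
tcp_rot: [3.141, -0.0, 0.307]
contact_force: [0.1, -0.2, 0.8]
opening: 0.999
grasp_force: 0.0
```

Request:
apply_moves(
  deltas=[
    {"claw":0,"delta_pos":[1.6,-5.4,0],"yaw":0},
    {"claw":0,"delta_pos":[1.6,-5.4,0],"yaw":0},
    {"claw":0,"delta_pos":[0,0,0],"yaw":-0.18},
    {"claw":0,"delta_pos":[0,0,0],"yaw":-0.18},
    {"claw":0,"delta_pos":[0,0,0],"yaw":-0.18},
    {"claw":0,"delta_pos":[0,0,0],"yaw":-0.18},
    {"claw":0,"delta_pos":[0,0,0],"yaw":-0.18},
    {"claw":0,"delta_pos":[0,0,0],"yaw":-0.18},
  ],
)

```text
clock: 3.15
eef_pos: [439.5, 360.5, 404.5]
tcp_rot: [-3.141, 0.0, 1.393]
contact_force: [0.6, -0.3, -0.2]
opening: 0.501
grasp_force: 0.0
```

Request:
apply_moves(
  deltas=[
    {"claw":0,"delta_pos":[0,0,0],"yaw":-0.105},
    {"claw":0,"delta_pos":[0,0,0],"yaw":0},
  ],
)

```text
clock: 3.4
eef_pos: [439.5, 360.6, 404.5]
tcp_rot: [-3.141, 0.0, 1.491]
contact_force: [0.0, -0.8, -0.1]
opening: 0.499
grasp_force: 0.0
```

Run:
```python
from h import *
s=r.sense();f=r.grab_frame('wrist');np.save('w1.npy',{'f':f,'s':s},allow_pickle=True)
img=f['img'];cv2.imwrite('pics/w1.png',img)
hsv=cv2.cvtColor(img,cv2.COLOR_BGR2HSV);C=cloud(f,s)
m=cv2.inRange(hsv,np.array((100,110,40)),np.array((130,255,255)))
top=((C[...,2]>119)&(C[...,2]<130)&(m>0)).astype('uint8')
n,l,st,c=cv2.connectedComponentsWithStats(top)
for i in range(1,n):
    if st[i,4]>100:
        v,u=np.where(l==i);h=plane(f,np.c_[u,v],125,s)[:,:2].astype('float32')
        (a,b),(w,hh),an=cv2.minAreaRect(h);print(st[i],'z',np.median(C[v,u,2]),'mean',h.mean(0),'rect',a,b,w,hh,an)
print(s['eef_pos'],s['tcp_rot'])
```

```text
[ 266  156   20   79 1509] z 125.2209149190679 mean [441.2491 368.2748] rect 440.94970703125 367.06451416015625 62.68410873413086 14.837698936462402 85.83070373535156
[439.54823759 360.55551369 404.45694163] [-3.14127302e+00  2.96569724e-04  1.49103403e+00]
```

View pics/w1.png

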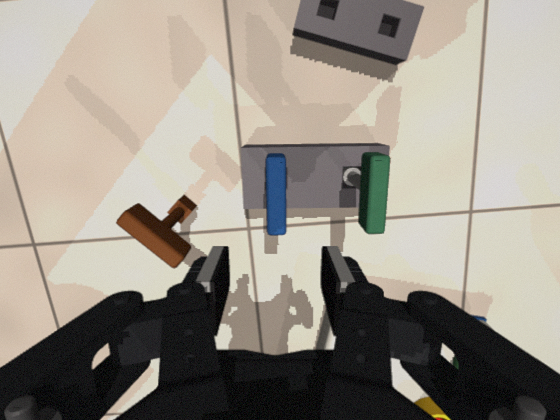

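The wrist view shows the blue bar at (276,194), upright in the larger holder, with the green key at (374,193) and the brown key lying at (155,235). The bar centre is (441,367). Next: descend and grip.

Request:
apply_moves(
  deltas=[
    {"claw":0,"delta_pos":[0.65,0.1,2.0],"yaw":0},
    {"claw":0,"delta_pos":[0,0,4.0],"yaw":0},
    {"claw":0,"delta_pos":[0,0,4.0],"yaw":0},
    {"claw":0,"delta_pos":[0,0,3.0],"yaw":0},
    {"claw":0,"delta_pos":[0,0,0.9],"yaw":0},
    {"claw":0,"delta_pos":[0,0,0],"yaw":0},
    {"claw":1,"delta_pos":[0,0,0],"yaw":0},
    {"claw":1,"delta_pos":[0,0,0],"yaw":0},
  ],
  grip_force=80,
)

```text
clock: 4.45
eef_pos: [441.5, 367.4, 267.0]
tcp_rot: [3.14, -0.002, 1.492]
contact_force: [-0.6, 0.4, 2.2]
opening: 0.172
grasp_force: 78.0
```

Request:
apply_moves(
  deltas=[
    {"claw":1,"delta_pos":[0,0,0],"yaw":0},
    {"claw":1,"delta_pos":[0,0,0],"yaw":0},
    {"claw":1,"delta_pos":[0,0,0],"yaw":0},
  ],
)

```text
clock: 4.82
eef_pos: [441.5, 367.4, 267.0]
tcp_rot: [3.14, -0.002, 1.492]
contact_force: [-1.2, -0.3, 6.9]
opening: 0.174
grasp_force: 78.3
```

Request:
apply_moves(
  deltas=[
    {"claw":1,"delta_pos":[0,0,-1.5],"yaw":0},
    {"claw":1,"delta_pos":[0,0,-4],"yaw":0},
    {"claw":1,"delta_pos":[0,0,-5],"yaw":0},
    {"claw":1,"delta_pos":[0,0,-5],"yaw":0},
    {"claw":1,"delta_pos":[-2.0,0.5,-2.5],"yaw":0},
    {"claw":1,"delta_pos":[-4,0.9,0],"yaw":0},
    {"claw":1,"delta_pos":[-4,0.9,0],"yaw":0},
    {"claw":1,"delta_pos":[-4,0.9,0],"yaw":0},
  ],
)

```text
clock: 5.82
eef_pos: [461.6, 223.5, 446.6]
tcp_rot: [3.141, -0.0, 1.492]
contact_force: [0.9, 0.6, -2.1]
opening: 0.176
grasp_force: 78.9
```

Request:
apply_moves(
  deltas=[
    {"claw":1,"delta_pos":[-4,0.9,0],"yaw":0},
    {"claw":1,"delta_pos":[-4,0.9,0],"yaw":0},
    {"claw":1,"delta_pos":[-4,0.9,0],"yaw":0},
    {"claw":1,"delta_pos":[-4,0.9,0],"yaw":0},
    {"claw":1,"delta_pos":[-3,0.8,0],"yaw":0},
    {"claw":1,"delta_pos":[-2,0.6,0],"yaw":0},
    {"claw":1,"delta_pos":[0,0,0],"yaw":0.16},
    {"claw":1,"delta_pos":[0,0,0],"yaw":0.16},
  ],
)

```text
clock: 6.82
eef_pos: [494.9, 11.1, 446.4]
tcp_rot: [3.141, 0.0, 1.166]
contact_force: [-0.0, 0.2, -2.4]
opening: 0.173
grasp_force: 78.8
```

Run:
```python
from h import *
s=r.sense();f=r.grab_frame('wrist');np.save('w2.npy',{'f':f,'s':s},allow_pickle=True)
print(s['eef_pos'],s['tcp_rot'],s['clock'],s['contact_force'])
cv2.imwrite('pics/w2.png',f['img'])
```

```text
[494.87704584  11.12925585 446.42839026] [3.14136762e+00 5.94078435e-06 1.16564976e+00] 6.825 [-0.0407093   0.22445344 -2.43451119]
```

View pics/w2.png

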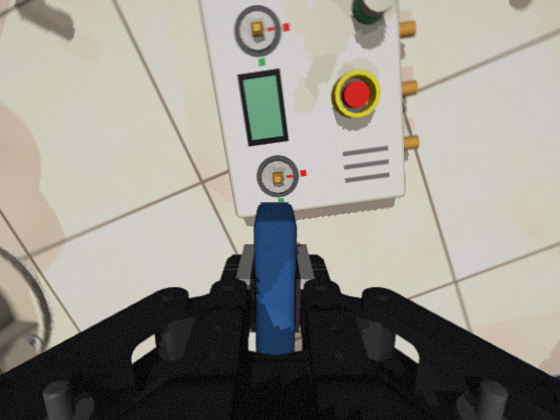

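The wrist view shows the left screw head at (257,28), the right head at (278,177) and the plunger at (356,95). Red lines point to the right on both flanges.

```bash
cat > meas.py <<'E'
from h import *
def blobs(f,s,lo,hi,z,box,amin=6):
    hsv=cv2.cvtColor(f['img'],cv2.COLOR_BGR2HSV);m=cv2.inRange(hsv,np.array(lo),np.array(hi));q=m*0
    x0,y0,x1,y1=box;q[y0:y1,x0:x1]=m[y0:y1,x0:x1]
    n,l,st,c=cv2.connectedComponentsWithStats(q);o=[]
    for i in range(1,n):
        if st[i,4]>=amin:
            v,u=np.where(l==i);P=plane(f,np.c_[u,v],z,s)[:,:2];o.append((st[i,4],c[i].round(1),P.mean(0).round(1),P))
    return o
E
python3 - <<'E'
from meas import *
d=np.load('w2.npy',allow_pickle=True).item();f,s=d['f'],d['s']
for nm,box in(('L',(228,0,300,62)),('R',(245,148,315,196))):
    for k,lo,hi,z in(('dark',(0,0,0),(179,90,120),54),('red',(0,120,90),(8,255,255),54),('red2',(172,120,90),(179,255,255),54),('green',(50,120,60),(80,255,255),50),('brass',(12,90,60),(30,255,255),67)):
        for o in blobs(f,s,lo,hi,z,box):
            print(nm,k,o[:3], cv2.minEnclosingCircle(o[3].astype('float32')) if k=='dark' else cv2.minAreaRect(o[3].astype('float32')))
for k,lo,hi,z in(('red',(0,150,90),(8,255,255),72),('yel',(20,120,100),(35,255,255),76)):
    for o in blobs(f,s,lo,hi,z,(325,60,390,130),30):print(k,o[:3],cv2.minEnclosingCircle(o[3].astype('float32')))
C=cloud(f,s);print('z checks',C[28,257],C[177,278],C[95,356],C[60,290])
c=np.hstack([cv2.resize(f['img'][a:a+60,b:b+66],None,fx=6,fy=6,interpolation=cv2.INTER_CUBIC) for a,b in((0,225),(147,245))]);cv2.imwrite('pics/c2.png',c)
E
```

```text
L dark (np.int32(714), array([257.6,  31.6]), array([538.7, 155.2])) ((538.6097412109375, 156.10256958007812), 23.39473533630371)
L dark (np.int32(47), array([258.9,  38.1]), array([537.5, 149.3])) ((537.24755859375, 150.6313934326172), 5.236661434173584)
L red (np.int32(41), array([285.6,  26.6]), array([566.4, 148.4])) ((566.2800903320312, 148.54129028320312), (6.371644973754883, 5.007568359375), 67.29048919677734)
L red (np.int32(21), array([270.9,  28.4]), array([552.1, 152.8])) ((551.8756103515625, 152.8817901611328), (2.3289942741394043, 7.228893280029297), 77.0329360961914)
L green (np.int32(13), array([261.3,  60. ]), array([531.6, 130.3])) ((531.2771606445312, 130.40235900878906), (1.9229816198349, 4.149959564208984), 66.69981384277344)
L brass (np.int32(152), array([256.8,  28.7]), array([538.5, 155. ])) ((538.520263671875, 154.9106903076172), (12.700966835021973, 10.238326072692871), 74.66038513183594)
R dark (np.int32(558), array([277.4, 174.6]), array([499.9,  14. ])) ((499.1781921386719, 12.685073852539062), 23.474933624267578)
R dark (np.int32(22), array([278.5, 184.5]
[... 318 characters left out ...]
)) ((511.7648010253906, 7.318199157714844), (2.259917736053467, 7.841243267059326), 66.72061920166016)
R brass (np.int32(116), array([277.5, 177.6]), array([499.5,  13.1])) ((499.5794982910156, 13.216599464416504), (12.011551856994629, 9.746581077575684), 66.71419525146484)
red (np.int32(558), array([356.2,  93.9]), array([605.3,  60.7])) ((605.4852294921875, 60.90702438354492), 13.28845500946045)
yel (np.int32(747), array([356.7,  94. ]), array([604.7,  60.5])) ((604.5780029296875, 61.289981842041016), 23.35183334350586)
z checks [538.82467905 155.16154634  68.25745872] [500.30840877  13.58390914  67.30160796] [604.69415795  59.82510128  72.22381461] [558.72868241 118.37943058  51.25993751]
```

View pics/c2.png

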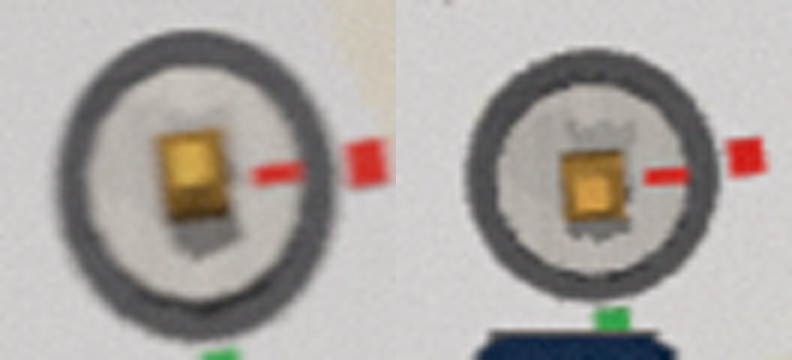

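Run:
```python
from meas import *
d=np.load('w2.npy',allow_pickle=True).item();f,s=d['f'],d['s']
C=cloud(f,s);T=(C-s['eef_pos'])@Rrpy(s['tcp_rot'])
hsv=cv2.cvtColor(f['img'],cv2.COLOR_BGR2HSV);m=cv2.inRange(hsv,np.array((100,110,30)),np.array((130,255,255)))
for v in range(204,350,12):
    u=np.where(m[v,200:340])[0]+200
    if len(u):
        P=T[v,u];print(v,u.min(),u.max(),'y',P[:,1].min().round(1),P[:,1].max().round(1),'x',P[:,0].mean().round(1),'z',np.median(P[:,2]).round(1))
```

```text
204 261 287 y -5.5 5.7 x 30.6 z 165.6
216 256 293 y -6.9 7.5 x 30.3 z 148.4
228 255 295 y -6.7 7.7 x 27.9 z 141.7
240 255 295 y -6.8 7.9 x 23.4 z 141.6
252 255 295 y -7.0 7.9 x 18.6 z 141.9
264 254 296 y -7.5 8.7 x 13.8 z 141.7
276 255 295 y -7.1 7.7 x 9.1 z 141.5
288 256 294 y -6.8 7.7 x 4.0 z 141.8
300 256 294 y -6.9 7.7 x -1.0 z 141.6
312 256 294 y -7.0 7.7 x -6.4 z 141.9
324 256 294 y -7.0 7.7 x -9.8 z 142.0
336 257 293 y -6.7 7.6 x -17.1 z 141.5
348 257 293 y -6.8 7.7 x -22.6 z 141.5
```

Request:
apply_moves(
  deltas=[
    {"claw":1,"delta_pos":[4,-0.5,0],"yaw":0},
    {"claw":1,"delta_pos":[5,-0.6,0],"yaw":0},
    {"claw":1,"delta_pos":[4,-0.4,0],"yaw":0},
    {"claw":1,"delta_pos":[2.0,-0.2,0],"yaw":0},
    {"claw":1,"delta_pos":[0,0,3],"yaw":-0.145},
    {"claw":1,"delta_pos":[0,0,4],"yaw":0},
    {"claw":1,"delta_pos":[0,0,3],"yaw":0},
    {"claw":1,"delta_pos":[0,0,1.3],"yaw":0},
  ],
)

```text
clock: 7.88
eef_pos: [537.2, 155.9, 331.4]
tcp_rot: [-3.139, 0.002, 1.318]
contact_force: [-0.4, -0.4, -1.0]
opening: 0.178
grasp_force: 78.8
```

Request:
apply_moves(
  deltas=[
    {"claw":1,"delta_pos":[0,0,0],"yaw":0},
  ],
)

```text
clock: 8.0
eef_pos: [537.8, 156.1, 332.6]
tcp_rot: [-3.141, 0.001, 1.317]
contact_force: [0.1, 0.7, -2.0]
opening: 0.175
grasp_force: 78.8
```

Run:
```python
from h import *
s=r.sense();print(s['eef_pos'],s['tcp_rot'],s['clock'],s['contact_force'])
ims=[]
for n in('scene','top'):
    f=r.grab_frame(n);np.save(n+'1.npy',{'f':f,'s':s},allow_pickle=True)
    K,d=cam(f);R,e=pose(f);p=(np.array([538.5,156,70.])-e)@R;q=cv2.projectPoints(np.array([[[p[0],-p[1],-p[2]]]]),np.zeros(3),np.zeros(3),K,d)[0].ravel();print(n,q)
    u,v=map(int,q);ims.append(cv2.resize(f['img'][v-60:v+40,u-50:u+50],(400,400),interpolation=cv2.INTER_CUBIC))
cv2.imwrite('pics/s1.png',np.hstack(ims))
```

```text
[537.80634154 156.13191609 332.56350578] [-3.14071034e+00  6.58538580e-04  1.31715169e+00] 8.0 [ 0.06640025  0.68820177 -1.99056783]
scene [292.90602709 246.83483044]
top [239.41243906 192.77602318]
```

View pics/s1.png

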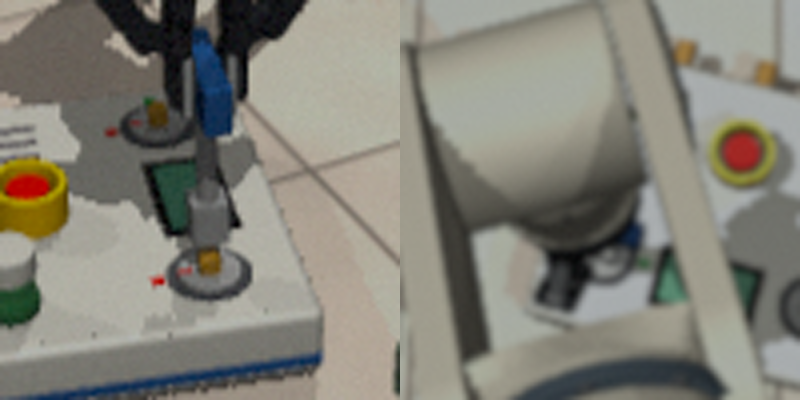

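The scene crop shows the key's socket, at crop (207,220), right above the left head at (209,262) and in line with it; the top view is blocked by the arm. I'll lower it gently and watch the force.

Request:
apply_moves(
  deltas=[
    {"claw":1,"delta_pos":[0,0.05,0.5],"yaw":0},
    {"claw":1,"delta_pos":[0,0,0.5],"yaw":0},
    {"claw":1,"delta_pos":[0,0,0.3],"yaw":0},
    {"claw":1,"delta_pos":[0,0,0.2],"yaw":0},
  ],
)

```text
clock: 8.6
eef_pos: [538.7, 156.6, 318.9]
tcp_rot: [3.141, -0.001, 1.317]
contact_force: [-4.0, 0.2, 20.0]
opening: 0.173
grasp_force: 82.0
```

```bash
python3 -c "
from h import *
s=r.sense();print(s['contact_force'],s['wrist_torque'],s['eef_pos'])"
```

```text
[-3.99145567  0.23785934 19.99165348] [ 0.10311671  1.20411986 -0.01943375] [538.74782362 156.61277399 318.89633064]
```

Request:
apply_moves(
  deltas=[
    {"claw":1,"delta_pos":[0,-0.08,0],"yaw":0},
    {"claw":1,"delta_pos":[0,0,0.1],"yaw":0},
  ],
)

```text
clock: 8.85
eef_pos: [537.9, 156.9, 316.9]
tcp_rot: [3.141, -0.001, 1.317]
contact_force: [1.5, 3.4, 0.2]
opening: 0.174
grasp_force: 79.1
```

```bash
python3 -c "
from h import *
s=r.sense();print(s['contact_force'],s['wrist_torque'],s['eef_pos'])"
```

```text
[1.5266929  3.40887128 0.20739451] [ 0.90104588 -0.23447893 -0.02906529] [537.86236857 156.89617035 316.89733138]
```

Request:
apply_moves(
  deltas=[
    {"claw":1,"delta_pos":[0.04,0,0.2],"yaw":0},
    {"claw":1,"delta_pos":[0,0,0.2],"yaw":0},
    {"claw":1,"delta_pos":[0,0,0.1],"yaw":0},
    {"claw":1,"delta_pos":[0,0,0],"yaw":0},
  ],
)

```text
clock: 9.35
eef_pos: [537.8, 157.0, 311.6]
tcp_rot: [3.141, -0.0, 1.317]
contact_force: [1.4, 5.1, -2.7]
opening: 0.175
grasp_force: 79.2
```

Request:
apply_moves(
  deltas=[
    {"claw":1,"delta_pos":[0.05,0,0],"yaw":0},
    {"claw":1,"delta_pos":[0,0,0],"yaw":0.12},
    {"claw":1,"delta_pos":[0,0,0],"yaw":0.12},
    {"claw":1,"delta_pos":[0,0,0],"yaw":0.12},
    {"claw":1,"delta_pos":[0,0,0],"yaw":0.12},
    {"claw":1,"delta_pos":[0,0,0],"yaw":0.12},
    {"claw":1,"delta_pos":[0,0,0],"yaw":0.12},
  ],
)

```text
clock: 10.22
eef_pos: [538.0, 157.3, 311.6]
tcp_rot: [3.141, -0.0, 0.593]
contact_force: [2.9, 3.6, -3.2]
opening: 0.176
grasp_force: 78.8
```

```bash
python3 -c "
from h import *
s=r.sense();print(s['contact_force'],s['wrist_torque'],s['eef_pos'],s['tcp_rot'])"
```

```text
[ 2.85445087  3.60005353 -3.21029866] [ 0.81969318 -0.6735298   0.07268574] [538.00822905 157.34003986 311.61880431] [ 3.14102505e+00 -4.33722402e-04  5.93181233e-01]
```

Request:
apply_moves(
  deltas=[
    {"claw":1,"delta_pos":[0,0.02,0],"yaw":0.14},
    {"claw":1,"delta_pos":[0,0,0],"yaw":0.14},
    {"claw":1,"delta_pos":[0,0,0],"yaw":0.14},
    {"claw":1,"delta_pos":[0,0,0],"yaw":0.14},
    {"claw":1,"delta_pos":[0,0,0],"yaw":0.14},
    {"claw":1,"delta_pos":[0,0,0],"yaw":0.12},
    {"claw":1,"delta_pos":[0,0,0],"yaw":0.06},
    {"claw":1,"delta_pos":[0,0,0],"yaw":0.06},
  ],
)

```text
clock: 11.22
eef_pos: [538.0, 156.7, 311.6]
tcp_rot: [3.14, -0.001, -0.345]
contact_force: [2.4, 0.1, -2.1]
opening: 0.168
grasp_force: 79.0
```

```bash
python3 -c "
from h import *
s=r.sense();print(s['contact_force'],s['wrist_torque'],s['eef_pos'],s['tcp_rot'])"
```

```text
[ 2.41023684  0.14098237 -2.1124805 ] [ 0.11372628 -0.62240034  0.08470409] [538.02279955 156.71223849 311.5987801 ] [ 3.14034087e+00 -6.56549023e-04 -3.44555317e-01]
```

Request:
apply_moves(
  deltas=[
    {"claw":1,"delta_pos":[0,0,0],"yaw":0.05},
    {"claw":1,"delta_pos":[0,0,0],"yaw":0.03},
  ],
)

```text
clock: 11.48
eef_pos: [537.9, 156.7, 311.6]
tcp_rot: [3.14, -0.001, -0.424]
contact_force: [2.2, -0.7, -1.2]
opening: 0.171
grasp_force: 79.1
```

```bash
python3 -c "
from h import *
s=r.sense();print(s['contact_force'],s['wrist_torque'],s['eef_pos'],s['tcp_rot'])"
```

```text
[ 2.16270825 -0.66185664 -1.17862731] [-0.2026766  -0.56640063  0.06661113] [537.94286118 156.74613973 311.5822555 ] [ 3.14039846e+00 -5.01409287e-04 -4.23851705e-01]
```

Request:
apply_moves(
  deltas=[
    {"claw":1,"delta_pos":[0,0,0],"yaw":0.05},
    {"claw":1,"delta_pos":[0,0,0],"yaw":0.03},
  ],
)

```text
clock: 11.72
eef_pos: [537.9, 156.8, 311.5]
tcp_rot: [3.14, -0.0, -0.504]
contact_force: [2.3, -2.1, -1.8]
opening: 0.174
grasp_force: 79.1
```

```bash
python3 -c "
from h import *
s=r.sense();print(s['contact_force'],s['wrist_torque'],s['eef_pos'],s['tcp_rot'])"
```

```text
[ 2.26702836 -2.10897988 -1.82758235] [-0.51011747 -0.59686594  0.17312693] [537.89015299 156.79178538 311.54930712] [ 3.14046729e+00 -4.04848652e-04 -5.03733567e-01]
```

Request:
apply_moves(
  deltas=[
    {"claw":1,"delta_pos":[0,0,0],"yaw":0.04},
    {"claw":1,"delta_pos":[0,0,0],"yaw":0.02},
  ],
)

```text
clock: 11.98
eef_pos: [537.8, 156.9, 311.6]
tcp_rot: [3.14, -0.0, -0.563]
contact_force: [1.5, -2.8, -1.7]
opening: 0.176
grasp_force: 79.1
```

```bash
python3 -c "
from h import *
s=r.sense();print(s['contact_force'],s['wrist_torque'],s['eef_pos'],s['tcp_rot'])
f=r.grab_frame('scene');cv2.imwrite('pics/s2.png',np.hstack([cv2.resize(f['img'][200:300,240:340],(560,560),interpolation=cv2.INTER_CUBIC)]))"
```

```text
[ 1.54212826 -2.77951087 -1.65240769] [-0.72967451 -0.5261897   0.31955118] [537.84535533 156.85025804 311.55703484] [ 3.14048562e+00 -3.45982604e-04 -5.63197884e-01]
```

View pics/s2.png

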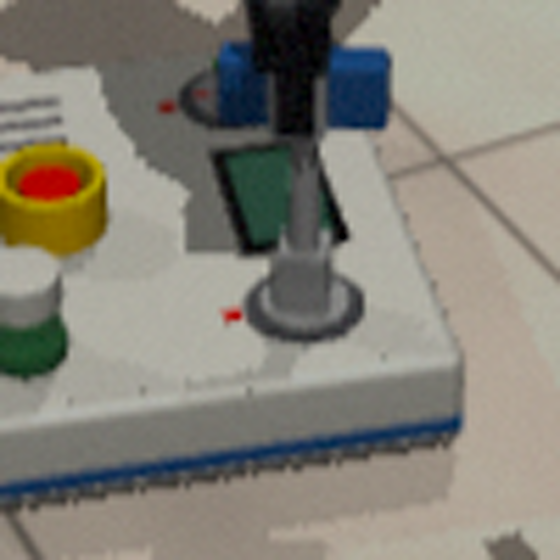

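The scene crop shows the socket down on the left flange at (303,295), with the red line gone from the red mark at (233,315). The torque has risen well above the running torque, so the screw is at its stop. Next: relax the turn, lift, turn back and go to the right screw.

Request:
apply_moves(
  deltas=[
    {"claw":1,"delta_pos":[0,0,0],"yaw":-0.12},
    {"claw":1,"delta_pos":[0,0,-0.8],"yaw":0},
    {"claw":1,"delta_pos":[0,0,-1.2],"yaw":0},
    {"claw":1,"delta_pos":[0,0,-2],"yaw":0},
    {"claw":1,"delta_pos":[0,0,-2],"yaw":0},
    {"claw":1,"delta_pos":[0,0,0],"yaw":-0.175},
    {"claw":1,"delta_pos":[0,0,0],"yaw":-0.175},
    {"claw":1,"delta_pos":[0,0,0],"yaw":-0.175},
  ],
)

```text
clock: 13.02
eef_pos: [537.5, 157.5, 372.6]
tcp_rot: [-3.141, 0.001, 0.086]
contact_force: [0.0, -0.3, -1.8]
opening: 0.176
grasp_force: 79.0
```

Request:
apply_moves(
  deltas=[
    {"claw":1,"delta_pos":[0,0,0],"yaw":-0.175},
    {"claw":1,"delta_pos":[0,0,0],"yaw":-0.175},
    {"claw":1,"delta_pos":[0,0,0],"yaw":-0.175},
    {"claw":1,"delta_pos":[0,0,0],"yaw":-0.175},
    {"claw":1,"delta_pos":[0,0,0],"yaw":-0.175},
    {"claw":1,"delta_pos":[0,0,0],"yaw":-0.175},
    {"claw":1,"delta_pos":[0,0,0],"yaw":0},
  ],
)

```text
clock: 13.9
eef_pos: [537.6, 157.4, 372.4]
tcp_rot: [-3.141, -0.0, 1.129]
contact_force: [0.2, 0.2, -0.7]
opening: 0.175
grasp_force: 79.0
```

Request:
apply_moves(
  deltas=[
    {"claw":1,"delta_pos":[-3,0.5,0],"yaw":0},
    {"claw":1,"delta_pos":[-5,0.9,0],"yaw":0},
    {"claw":1,"delta_pos":[-4.5,0.8,0],"yaw":0},
    {"claw":1,"delta_pos":[-2.2,0.4,0],"yaw":0},
    {"claw":1,"delta_pos":[0,0,0],"yaw":0},
  ],
)

```text
clock: 14.52
eef_pos: [498.5, 12.1, 372.2]
tcp_rot: [-3.141, -0.0, 1.125]
contact_force: [-0.0, 1.1, -1.8]
opening: 0.171
grasp_force: 79.0
```

Run:
```python
from meas import *
s=r.sense();f=r.grab_frame('wrist');np.save('w3.npy',{'f':f,'s':s},allow_pickle=True)
print(s['eef_pos'],s['tcp_rot'],s['clock'],s['contact_force'],s['wrist_torque'])
cv2.imwrite('pics/w3.png',f['img'])
g=r.grab_frame('scene');np.save('scene3.npy',{'f':g,'s':s},allow_pickle=True);
a=cv2.resize(g['img'][170:290,210:330],(420,420),interpolation=cv2.INTER_CUBIC)
b=cv2.resize(f['img'][:285,90:470],(0,0),fx=1,fy=1)
o=np.zeros((420,800,3),'uint8');o[:,:420]=a;o[:285,420:]=b;cv2.imwrite('pics/s3.png',o)
```

```text
[498.48347818  12.13240121 372.15093495] [-3.14139145e+00 -2.13520047e-04  1.12494613e+00] 14.525 [-0.0427025   1.10770183 -1.75429646] [ 0.02588739  0.0392349  -0.0162834 ]
```

View pics/s3.png

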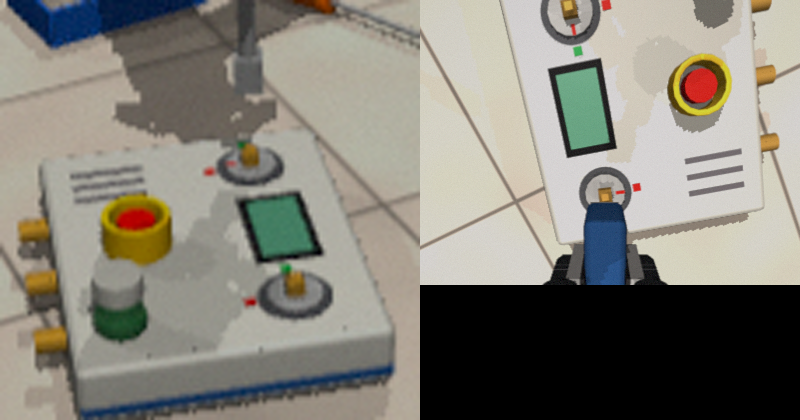

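The left screw's red line now points at the green mark (wrist crop line at (574,30), mark at (578,51)). The key hangs above the right head, scene crop (247,75) over (250,155). Next: descend on the right head.

Request:
apply_moves(
  deltas=[
    {"claw":1,"delta_pos":[0,0,1.5],"yaw":0},
    {"claw":1,"delta_pos":[0,0,2],"yaw":0},
    {"claw":1,"delta_pos":[0,0,1],"yaw":0},
    {"claw":1,"delta_pos":[0,0,0.5],"yaw":0},
    {"claw":1,"delta_pos":[0,0,0.25],"yaw":0},
    {"claw":1,"delta_pos":[0,0,0],"yaw":0},
  ],
)

```text
clock: 15.38
eef_pos: [499.2, 13.2, 319.4]
tcp_rot: [3.141, -0.0, 1.132]
contact_force: [0.9, 0.1, -1.1]
opening: 0.177
grasp_force: 79.0
```

```bash
python3 -c "
from h import *
s=r.sense();print(s['contact_force'],s['wrist_torque'],s['eef_pos'],s['tcp_rot'])"
```

```text
[ 0.87641894  0.11873452 -1.05326568] [ 0.07411443 -0.03845834  0.03698658] [499.18187624  13.17346159 319.42048559] [ 3.14107551e+00 -2.79542571e-04  1.13174312e+00]
```

Request:
apply_moves(
  deltas=[
    {"claw":1,"delta_pos":[0,0,0.2],"yaw":0},
    {"claw":1,"delta_pos":[0,0,0.2],"yaw":0},
  ],
)

```text
clock: 15.62
eef_pos: [499.1, 13.1, 315.4]
tcp_rot: [3.141, -0.0, 1.132]
contact_force: [0.1, -0.2, -0.8]
opening: 0.172
grasp_force: 79.0
```

Request:
apply_moves(
  deltas=[
    {"claw":1,"delta_pos":[0,0,0.2],"yaw":0},
    {"claw":1,"delta_pos":[0,0,0.15],"yaw":0},
    {"claw":1,"delta_pos":[0,0,0],"yaw":0},
  ],
)

```text
clock: 16.0
eef_pos: [499.1, 13.1, 311.6]
tcp_rot: [3.141, -0.0, 1.132]
contact_force: [0.9, 1.1, -2.6]
opening: 0.173
grasp_force: 78.9
```

```bash
python3 -c "
from h import *
s=r.sense();print(s['contact_force'],s['wrist_torque'],s['eef_pos'],s['tcp_rot'])"
```

```text
[ 0.94756305  1.12690104 -2.58808228] [ 0.17916029 -0.38040306  0.0012928 ] [499.08445023  13.14158128 311.61787713] [ 3.14133398e+00 -2.08493190e-04  1.13174169e+00]
```

Request:
apply_moves(
  deltas=[
    {"claw":1,"delta_pos":[0,0,0],"yaw":0.12},
    {"claw":1,"delta_pos":[0,0,0],"yaw":0.14},
    {"claw":1,"delta_pos":[0,0,0],"yaw":0.14},
    {"claw":1,"delta_pos":[0,0,0],"yaw":0.14},
    {"claw":1,"delta_pos":[0,0,0],"yaw":0.14},
    {"claw":1,"delta_pos":[0,0,0],"yaw":0.14},
  ],
)

```text
clock: 16.75
eef_pos: [499.4, 12.8, 311.7]
tcp_rot: [3.14, -0.001, 0.308]
contact_force: [2.9, -3.2, -4.0]
opening: 0.174
grasp_force: 78.7
```

```bash
python3 -c "
from h import *
s=r.sense();print(s['contact_force'],s['wrist_torque'],s['eef_pos'],s['tcp_rot'])"
```

```text
[ 2.92303905 -3.16436171 -3.99088884] [-0.57643937 -0.66239641  0.10715175] [499.37944063  12.81766931 311.74580935] [ 3.14032552e+00 -9.86758577e-04  3.07795114e-01]
```

Request:
apply_moves(
  deltas=[
    {"claw":1,"delta_pos":[0,0,0],"yaw":0.14},
    {"claw":1,"delta_pos":[0,0,0],"yaw":0.14},
    {"claw":1,"delta_pos":[0,0,0],"yaw":0.14},
    {"claw":1,"delta_pos":[0,0,0],"yaw":0.14},
    {"claw":1,"delta_pos":[0,0,0],"yaw":0.12},
    {"claw":1,"delta_pos":[0,0,0],"yaw":0.06},
    {"claw":1,"delta_pos":[0,0,0],"yaw":0.06},
  ],
)

```text
clock: 17.62
eef_pos: [499.2, 12.4, 311.7]
tcp_rot: [3.14, -0.001, -0.489]
contact_force: [1.0, -4.8, -2.1]
opening: 0.174
grasp_force: 78.9
```

```bash
python3 -c "
from h import *
s=r.sense();print(s['contact_force'],s['wrist_torque'],s['eef_pos'],s['tcp_rot'])"
```

```text
[ 0.99025273 -4.81936174 -2.06799398] [-1.21210807 -0.42848011  0.11363816] [499.18212189  12.44449344 311.72201176] [ 3.14019756e+00 -1.47109277e-03 -4.89178566e-01]
```

Request:
apply_moves(
  deltas=[
    {"claw":1,"delta_pos":[0,0,0],"yaw":0.05},
    {"claw":1,"delta_pos":[0,0,0],"yaw":0.03},
  ],
)

```text
clock: 17.88
eef_pos: [499.1, 12.4, 311.7]
tcp_rot: [3.14, -0.002, -0.568]
contact_force: [1.3, -5.0, -2.6]
opening: 0.174
grasp_force: 79.0
```

```bash
python3 -c "
from h import *
s=r.sense();print(s['contact_force'],s['wrist_torque'],s['eef_pos'],s['tcp_rot'])"
```

```text
[ 1.32094586 -4.97297588 -2.61933528] [-1.26049286 -0.42981837  0.28936271] [499.13808208  12.41526487 311.71219881] [ 3.14013417e+00 -1.52836085e-03 -5.68158781e-01]
```

Request:
apply_moves(
  deltas=[
    {"claw":1,"delta_pos":[0,0,0],"yaw":0.04},
    {"claw":1,"delta_pos":[0,0,0],"yaw":0.02},
  ],
)

```text
clock: 18.12
eef_pos: [499.1, 12.4, 311.7]
tcp_rot: [3.14, -0.002, -0.628]
contact_force: [2.0, -5.7, -2.0]
opening: 0.17
grasp_force: 79.0
```

```bash
python3 -c "
from h import *
s=r.sense();print(s['contact_force'],s['wrist_torque'],s['eef_pos'],s['tcp_rot'])"
```

```text
[ 1.9909233  -5.66161056 -1.97767169] [-1.25961315 -0.34894412  0.34729952] [499.10158045  12.40154968 311.70887785] [ 3.14012150e+00 -1.57106274e-03 -6.27673010e-01]
```

Request:
apply_moves(
  deltas=[
    {"claw":1,"delta_pos":[0,0,0],"yaw":-0.15},
    {"claw":1,"delta_pos":[0,0,-0.8],"yaw":0},
    {"claw":1,"delta_pos":[0,0,-1.2],"yaw":0},
    {"claw":1,"delta_pos":[0,0,-2],"yaw":0},
    {"claw":1,"delta_pos":[0,0,-3],"yaw":0},
    {"claw":1,"delta_pos":[0,0,0],"yaw":0},
  ],
)

```text
clock: 18.88
eef_pos: [499.6, 13.2, 384.0]
tcp_rot: [-3.139, -0.003, -0.478]
contact_force: [-0.2, -0.4, -2.2]
opening: 0.169
grasp_force: 79.2
```

Run:
```python
from meas import *
s=r.sense();print(s['contact_force'],s['eef_pos'],s['tcp_rot'])
f=r.grab_frame('scene')
o3=np.load('scene3.npy',allow_pickle=True).item()['f']
for nm,g in(('before',o3),('now',f)):
    for k,lo,hi in(('red',(0,110,60),(10,255,255)),('red2',(170,110,60),(179,255,255)),('green',(50,120,60),(85,255,255))):
        for b in blobs(g,s,lo,hi,52,(262,200,312,262),3):
            if b[0]<60: print(nm,k,b[:3])
cv2.imwrite('pics/s4.png',cv2.resize(f['img'][180:290,220:330],(600,600),interpolation=cv2.INTER_CUBIC))
```

```text
[-0.24047493 -0.43991321 -2.24387152] [499.56326904  13.23543665 384.04891286] [-3.13948473 -0.00344748 -0.47838441]
before red (np.int32(4), array([269.5, 218.5]), array([527.,   7.]))
before red (np.int32(5), array([281.2, 255.6]), array([565.2, 151.3]))
before green (np.int32(7), array([289.7, 240.3]), array([523.2, 109.5]))
before green (np.int32(4), array([291.5, 246.5]), array([530.2, 132.3]))
now red (np.int32(4), array([269.5, 218.5]), array([527.,   7.]))
now red (np.int32(5), array([281.2, 255.6]), array([565.2, 151.3]))
now green (np.int32(56), array([288.8, 233.4]), array([513. ,  84.5]))
now green (np.int32(5), array([292. , 227.2]), array([495. ,  65.4]))
now green (np.int32(9), array([290.9, 240.6]), array([521.3, 111.6]))
now green (np.int32(3), array([297. , 240.7]), array([509.1, 118.5]))
now green (np.int32(4), array([291.5, 246.5]), array([530.2, 132.3]))
```

Request:
apply_moves(
  deltas=[
    {"claw":1,"delta_pos":[-4,0,-2],"yaw":0},
    {"claw":1,"delta_pos":[-4,0,-2],"yaw":0},
    {"claw":1,"delta_pos":[0,0,0],"yaw":0},
  ],
)

```text
clock: 19.3
eef_pos: [426.0, 50.6, 421.8]
tcp_rot: [-3.142, 0.001, -0.477]
contact_force: [0.1, 0.5, -1.3]
opening: 0.174
grasp_force: 79.2
```

Run:
```python
from meas import *
s=r.sense();print(s['eef_pos'],s['tcp_rot'])
f=r.grab_frame('wrist');cv2.imwrite('pics/w5.png',f['img'])
for k,lo,hi,z in(('red',(0,120,90),(8,255,255),54),('green',(50,120,60),(80,255,255),50),('brass',(12,90,60),(30,255,255),67)):
    for o in blobs(f,s,lo,hi,z,(0,0,560,300)):
        if np.linalg.norm(o[2]-[499.2,12.8])<45 or np.linalg.norm(o[2]-[538,156.8])<45: 
            for c in((499.3,13),(538,156.5)):
                dd=o[2]-c
                if np.linalg.norm(dd)<45: print(k,o[:3],'ang',np.arctan2(dd[1],dd[0]).round(3),'rect',cv2.minAreaRect(o[3].astype('float32'))[1:])
```

```text
[425.98228669  50.61937967 421.78352356] [-3.14157974e+00  6.50822975e-04 -4.77002955e-01]
red (np.int32(46), array([269. ,  70.2]), array([526.8,   4.7])) ang -0.293 rect ((5.774428844451904, 6.294599533081055), 62.595664978027344)
red (np.int32(24), array([289.1,  97.3]), array([495.8,  -1.3])) ang -1.811 rect ((7.749180793762207, 2.6783692836761475), 80.28543090820312)
red (np.int32(44), array([122.5, 105.2]), array([565.2, 148.1])) ang -0.3 rect ((6.848007678985596, 5.683163166046143), 62.40047836303711)
red (np.int32(22), array([143.2, 131.3]), array([534.5, 143.7])) ang -1.838 rect ((7.922823429107666, 2.4257493019104004), 79.88286590576172)
green (np.int32(36), array([304.4,  94.1]), array([491.6, -16.3])) ang -1.828 rect ((4.956020355224609, 5.666570663452148), 63.8066291809082)
green (np.int32(30), array([158.9, 127.7]), array([530.6, 129. ])) ang -1.834 rect ((5.2752509117126465, 5.190771102905273), 76.66197967529297)
brass (np.int32(146), array([275.4, 100.1]), array([499. ,  12.1])) ang -1.893 rect ((11.004892349243164, 11.19208812713623), 76.08840942382812)
brass (np.int32(158), array([127.8, 134.4]), array([537., 154.])) ang -1.951 rect ((14.553133010864258, 10.81982707977295), 75.71731567382812)
```

Both red lines now lie at their green marks (right -1.81 against -1.83, left -1.84 against -1.83). Next: the plunger at (605.4,61.2).

Request:
apply_moves(
  deltas=[
    {"claw":1,"delta_pos":[2.5,-1.5,0],"yaw":0},
    {"claw":1,"delta_pos":[4.5,-2.7,0],"yaw":0},
    {"claw":1,"delta_pos":[4.5,-2.7,0],"yaw":0},
    {"claw":1,"delta_pos":[3.0,-1.8,0],"yaw":0},
    {"claw":1,"delta_pos":[0.95,-0.5,2],"yaw":0},
    {"claw":1,"delta_pos":[0,0,3.5],"yaw":0},
    {"claw":1,"delta_pos":[0,0,2.5],"yaw":0},
    {"claw":1,"delta_pos":[0,0,0],"yaw":0},
  ],
)

```text
clock: 20.35
eef_pos: [605.7, 60.1, 337.9]
tcp_rot: [3.138, 0.006, -0.478]
contact_force: [-1.2, 0.0, -2.3]
opening: 0.174
grasp_force: 79.1
```

Request:
apply_moves(
  deltas=[
    {"claw":1,"delta_pos":[0,0,0],"yaw":0},
  ],
)

```text
clock: 20.48
eef_pos: [607.3, 60.4, 341.7]
tcp_rot: [3.141, 0.0, -0.478]
contact_force: [0.9, 0.8, -2.4]
opening: 0.176
grasp_force: 79.1
```

Request:
apply_moves(
  deltas=[
    {"claw":1,"delta_pos":[-0.2,0,0.4],"yaw":0},
    {"claw":1,"delta_pos":[0,0,0.4],"yaw":0},
    {"claw":1,"delta_pos":[0,0,0.3],"yaw":0},
    {"claw":1,"delta_pos":[0,0,0],"yaw":0},
  ],
)

```text
clock: 20.98
eef_pos: [605.6, 61.4, 330.5]
tcp_rot: [3.141, 0.0, -0.478]
contact_force: [-0.2, 0.5, -1.5]
opening: 0.174
grasp_force: 79.1
```

```bash
python3 -c "
from h import *
s=r.sense();print(s['contact_force'],s['wrist_torque'],s['eef_pos'],s['tcp_rot'])"
```

```text
[-0.18111476  0.45178454 -1.48765045] [0.03261585 0.01771629 0.04262418] [605.58141676  61.44675519 330.51449274] [ 3.14147749e+00  2.21188500e-04 -4.78168666e-01]
```

Request:
apply_moves(
  deltas=[
    {"claw":1,"delta_pos":[0,0,0.2],"yaw":0},
    {"claw":1,"delta_pos":[0,0,0.15],"yaw":0},
    {"claw":1,"delta_pos":[0,0,0],"yaw":0},
  ],
)

```text
clock: 21.35
eef_pos: [605.8, 61.4, 327.5]
tcp_rot: [-3.141, -0.001, -0.478]
contact_force: [-0.3, 0.3, 3.4]
opening: 0.173
grasp_force: 79.9
```

```bash
python3 -c "
from h import *
s=r.sense();print(s['contact_force'],s['wrist_torque'],s['eef_pos'],s['tcp_rot'])"
```

```text
[-0.29409387  0.287198    3.35619613] [-0.07977494  0.12755736  0.00259374] [605.84113851  61.43789501 327.52981914] [-3.14126540e+00 -5.24700235e-04 -4.78218950e-01]
```

Request:
apply_moves(
  deltas=[
    {"claw":1,"delta_pos":[0,0,0.2],"yaw":0},
    {"claw":1,"delta_pos":[0,0,0.2],"yaw":0},
    {"claw":1,"delta_pos":[0,0,0.15],"yaw":0},
    {"claw":1,"delta_pos":[0,0,0],"yaw":0},
    {"claw":1,"delta_pos":[0,0,0],"yaw":0},
  ],
)

```text
clock: 21.98
eef_pos: [605.9, 61.5, 322.1]
tcp_rot: [-3.141, -0.001, -0.478]
contact_force: [-0.4, 0.4, 7.3]
opening: 0.175
grasp_force: 80.4
```

Run:
```python
from h import *
fs=[]
for i in range(4):
    f=r.grab_frame('scene');s=r.sense();fs.append(s['contact_force'])
print(np.mean(fs,0),s['wrist_torque'],s['eef_pos'],s['tcp_rot'],s['clock'])
cv2.imwrite('pics/s6.png',cv2.resize(f['img'][170:290,200:350],(750,600),interpolation=cv2.INTER_CUBIC))
```

```text
[-0.60558053  0.05690471  6.96363828] [-0.05762713  0.28423666 -0.03910966] [605.8775244   61.42530851 322.09926272] [-3.14119882e+00 -6.53715750e-04 -4.78162357e-01] 22.175
```

View pics/s6.png

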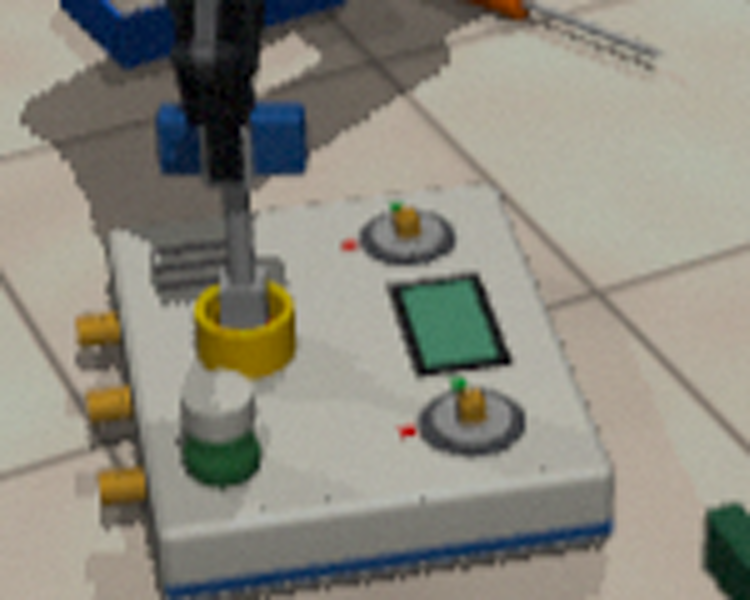

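The key's socket sits centred in the yellow collar at (245,300). The net push is about 8.9 N and the TCP height matches about 6.7 mm of travel, so the plunger is half-way. Both screws are still at their stops and the small jar is undisturbed. Handing in.

```bash
python3 -c "
from rig import r
print(r.sign_off())"
```

```text
the job is handed in; nothing more can be done
None
```

The job is handed in at about 22 s: both lock screws are turned to their stops (red lines at the green marks), and the plunger is held about half-way (roughly 6.7 of 14 mm, from force and arm height) with the blue key still gripped.

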